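Shut the open slide drawer, then open the one with the knob

ROBOT

A 6-joint arm with a two-finger parallel gripper is mounted at the origin on the work surface. World frame = base frame: x ahead of the robot, y to its left, z up, the work surface at z = 0. Lengths are in mm, angles in rad, forces in N, time in s.
With the tool pointing down it reaches from about 350 to 875 mm from the base axis. Payload 4.2 kg.
Tool frame: the origin (TCP) lies midway between the tips of the shut fingers; the grasp point (between the pads) lies 19 mm behind it; z points along the fingers, y is the direction in which the jaws open and shut (so a half turn about z gives the same grasp; the last joint's range is limited). The gripper opens to 85 mm and grips with 20 to 120 N. Pads are 22 mm wide; open, the fingers measure 114 mm over their backs; the gripper's body (76 mm by 85 mm) begins 54 mm behind the grasp point. The pads swing forward as they close: fully open they stand 13 mm farther back than shut.
Start: joints at [-0.965, 0.385, 0.008, 0, -1.194, -0.259], TCP at [212.446, -587.764, 231.312] pointing down, gripper open.
Joint ranges: [-3.14, 3.14], [-1.21, 2.06], [-1.07, 1.41], [-3.16, 2.05], [-2.99, -0.16], [-3.1, 3.1]. Speed limits (rad/s): [2.79, 2.79, 3.14, 3.14, 3.14, 3.14].

INTERFACE

Orientations are given as a unit quaternion [x, y, z, w].
In Python, from bench import arm gives the robot as it stands.
- The arm moves only by the tool servo_tool, never from a script. Its argument "rows" is a list of rows, each an object of numbers: "fingers": the finger opening in cm, from 0 to 8.54; "x", "y", "z": the shift along the tool's x, y, z in cm; "turn": the turn about the tool's z in degrees. A call has 1 to 10 rows; each row shifts and turns the commanded pose from where the row before left it, along the tool's axes as they then stand; what a row does not reach is not made up. A row lasts 1/12 s, in which the tool goes at most 41.7 mm and 7.16 degrees, less where a joint would pass 70% of its speed; a pose out of reach is approached as far as the arm can. A call is refused whole if a number of a shift passes 4.17 or a number of a turn 7.16, either way. A call with a gripper value outside its range is refused whole. The fingers move at their own pace and stop on an object; the grip force is fixed at half the most. Time passes only in rows, so rows that do not move let the fingers close. It gives the time, the measured TCP pose, the force and the opening at its end, in the units of the state.
- arm.read_state(): the state, without advancing time (a new reading comes with each control period).
- arm.get_image(name): name is "scene" or "top" or "wrist"; returns (picture, depth): 400x640x3 uint8, red, green, blue; 400x640 float32, mm along the optical axis (not along the pixel's ray), 0 where there is no reading.
- arm.camera_model(name): a dict with "fx", "fy", "cx", "cy" (pixels), "pose" (4x4, takes a point from camera to world coordinates). Camera axes: x right, y down, z forward; pixel columns grow to the right and rows downward; lengths in mm; the calibration is good to about 2 mm. A picture is of the moment at which its call begins: read the wrist's pose just before it. camera_model takes no time and is no camera call; for the wrist camera it gives the pose at the moment of the call.
- arm.job_done(): hands the job in, once; it reports no verdict.
The state is a dict: "clock": time; "joints": joint angles; "joint_vel": joint speeds; "joint_efforts": joint torques, N m; "position": TCP position; "ee_rot": TCP orientation; "contact_force": force on the tool from outside, world axes, zero at the start; "wrist_torque": the same for the moment, N m; "gripper_width": finger opening in mm.
Only numpy, scipy, OpenCV 4.12 (cv2) and the standard library are available. Lean on these libraries where they do the work, as an engineer would, in place of code of your own. Each camera call takes 0.05 s, during which the arm holds its last target.

TASK

One drawer of the microscope-slide chest has been left open, and the chest's interlock lets only one drawer out at a time. Push the open drawer fully home, then pull the drawer with the round knob out to well past half way, and let go.

Things in the scene. Friction and masses are not known exactly. Their poses are not given: they have to be found in the camera images.
- chest: Birch slide chest, 416 mm wide (y), 250 deep (x), 115 high; origin on the bench under its front edge's middle, +x into the chest, away from the robot. Three equal drawers in a row, 130 mm pitch: the middle one stands open. Interlock: while one is out the others stop dead at about 5 mm; they come free once it is shut to within 5 mm. Loose things stand on top, over 60 mm back from the front edge.
- drawer_ajar (a joint): How far the drawer that stands open at the start is pulled out, in m: 0 fully shut (front flush with the chest), 0.11 at its stop; 0.05 to 0.10 at the start. About 2 N of friction, no spring: it stays where it is left.
- drawer_ajar_grip (a point): Middle of the bar handle of the drawer that stands open; moves with it. Level round steel bar 11 mm thick, 80 mm long along y, 35 mm in front of the drawer's front and 85 mm above the bench, on two stems 34 mm either side of the middle. The front is 124 mm wide, its top edge 100 mm above the bench. +x points level into the chest: the drawer shuts along +x.
- drawer_knob (a joint): How far the drawer with the round knob is pulled out, in m: 0 shut (as at the start), 0.11 at its stop, 0.055 half way. Friction as the other. It is at either end and alone has a knob; the third drawer, also shut, has a bar handle like the open one's and is not wanted.
- drawer_knob_grip (a point): Centre of the round steel knob's head on the wanted drawer; moves with it. 35 mm in front of the drawer's front, 85 mm above the bench (30 mm below the chest's top). Head 30 mm across, 16 mm long, axis along x, on a 14 mm neck; 70 mm free either side of its centre once the drawers are shut. Pinch it from above across y. +x points level into the chest: it pulls out along -x.

How it is judged:
By the outcome, as a careful person would: the job done as asked, in the order asked, and still so for the second after the job is handed in, with the robot touching nothing.
It also fails if it takes over 43 s, if anything falls off the work surface, if the arm or the gripper's body presses on something with over 40 N, if the wrist force passes 120 N, or if a joint passes its speed limit or range.

## Working session

There is one attempt and no reset: what is moved stays moved. The work goes in short steps, Python scripts to look and compute and a tool call to move; the robot and the scene stay as the last step left them, time stands still between calls to the robot, and variables do not carry over. Pictures are saved under pics/ and viewed, and the job is handed in when it is done.

Besides the shell and the picture viewer there is one more tool, called after "Request:" by a JSON object that holds its "method" and its "body", one argument or row to a line. servo_tool: Moves the arm, as the interface text tells. Its arguments: {"type":"object","properties":{"rows":{"type":"array","items":{"type":"object","properties":{"fingers":{"type":"number"},"x":{"type":"number"},"y":{"type":"number"},"z":{"type":"number"},"turn":{"type":"number"}}}}},"required":["rows"]}

```bash
mkdir -p pics; cat > h.py <<'E'
import numpy as np, cv2
from bench import arm
def snap(n,f):
    m=arm.camera_model(n); im,d=arm.get_image(n)
    cv2.imwrite('pics/'+f+'.png',im[:,:,::-1]); np.savez('pics/'+f+'.npz',d=d,im=im,**{k:m[k] for k in('fx','fy','cx','cy','pose')})
def P(f,u,v,dep=None):
    m=np.load('pics/'+f+'.npz'); d=dep or np.median([x for x in m['d'][v-1:v+2,u-1:u+2].ravel() if x>0] or [0])
    c=np.array([(u-m['cx'])/m['fx']*d,(v-m['cy'])/m['fy']*d,d,1]); return (m['pose']@c)[:3].round(1)
E
python3 - <<'E'
from h import *
s=arm.read_state(); print(s)
snap('scene','s0'); snap('top','t0')
E
```

```text
{'clock': 0.0, 'joints': array([-9.65383551e-01,  3.85585563e-01,  6.63889260e-03, -5.11875910e-04,
       -1.19401154e+00, -2.58638598e-01]), 'joint_vel': array([ 0.00094881,  0.00014465, -0.00247053, -0.00069885,  0.00166449,
       -0.00178425]), 'joint_efforts': array([ 8.12721610e-04, -3.92285621e+01,  1.88398737e+01,  4.18632969e+00,
       -4.72899686e-03,  1.08832282e-05]), 'position': array([ 212.26283792, -587.2327575 ,  230.20728385]), 'ee_rot': array([-1.72426519e-01,  9.85021761e-01,  1.08122720e-03, -2.36576117e-04]), 'contact_force': array([-0.35506215, -0.48952706,  0.97559661]), 'wrist_torque': array([-0.02848451,  0.0450011 , -0.02038134]), 'gripper_width': 85.32251772115202}
```

View pics/s0.png

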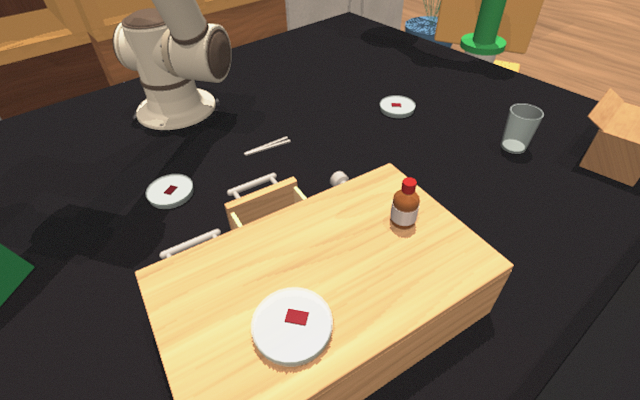

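View pics/t0.png

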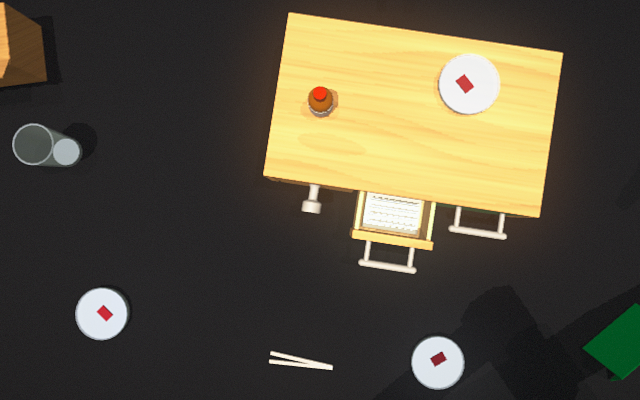

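The top view shows the chest's front top edge running from (264,177) to (540,216). The open middle drawer's bar is at (361,263)–(414,270), and the knob is at about (312,207), at the +y end.

```bash
python3 - <<'E'
from h import *
im=cv2.imread('pics/t0.png')[160:290,250:550]; cv2.imwrite('pics/t0c.png',cv2.resize(im,(795,345),interpolation=cv2.INTER_CUBIC))
for n,u,v in [('cL',267,174),('cR',537,212),('cbL',291,17),('barL',364,264),('bar',388,267),('barR',412,270),('knob',312,207),('knobnear',312,211),('front',392,240),('bar3',478,233),('bench',300,300)]: print(n,P('t0',u,v))
m=arm.camera_model('top');print(m)
E
```

```text
cL [617.7 128.1 114.6]
cR [ 563.8 -272.8  114.8]
cbL [854.8  94.3 114.3]
barL [482.  -19.2  90.4]
bar [477.6 -56.3  89.1]
barR [473.4 -93.   90. ]
knob [569.1  61.2  98. ]
knobnear [563.   61.1  99.2]
front [519.9 -60.7 100.7]
bar3 [ 531.  -194.    90.2]
bench [ 4.078e+02  8.510e+01 -4.000e-01]
{'fx': 437.50904795903773, 'fy': 437.50904795903773, 'cx': 325.9014011037017, 'cy': 202.2195719034589, 'pose': array([[ 7.12900757e-03, -9.99726091e-01,  2.22916896e-02,
         5.61633999e+02],
       [-9.99910563e-01, -6.87452241e-03,  1.14720133e-02,
         3.23039205e+01],
       [-1.13156262e-02, -2.23714800e-02, -9.99685687e-01,
         7.66102967e+02],
       [ 0.00000000e+00,  0.00000000e+00,  0.00000000e+00,
         1.00000000e+00]])}
```

View pics/t0c.png

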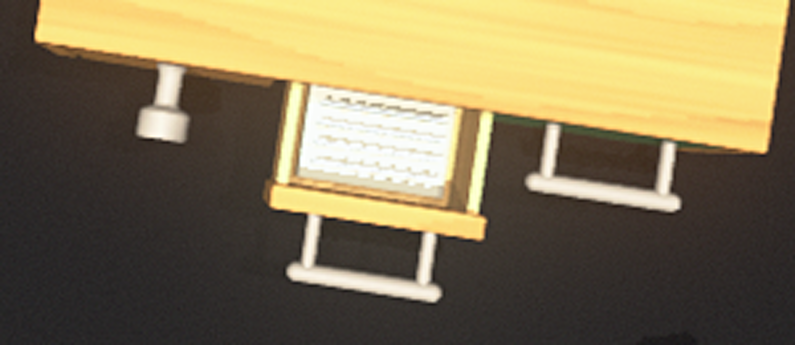

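```bash
python3 - <<'E'
from h import *
for u,v in [(620,345),(600,345),(635,320),(620,375),(500,350),(437,362),(605,310)]: print(u,v,P('t0',u,v))
for u,v in [(10,275),(170,190)]: print(P('s0',u,v))
E
```

```text
620 345 [ 346.6 -444.2   36.8]
600 345 [ 340.7 -422.9   18.2]
635 320 [ 384.3 -478.6   22.8]
620 375 [ 308.  -425.2   65.3]
500 350 [ 324.8 -262.2   -0.5]
437 362 [ 309.  -149.2   17.2]
605 310 [ 395.6 -443.    -0. ]
[ 344.9 -428.9   21.4]
[ 316.6 -151.1   17.8]
```

Request:
{"method": "servo_tool", "body": {
  "rows": [
    {"turn": 6.9, "fingers": 0},
    {"turn": 6.9, "fingers": 0},
    {"turn": 6.9, "fingers": 0},
    {"turn": 6.9, "fingers": 0},
    {"fingers": 0}
  ]
}}

```text
invalid input at $.rows[0]: expected keys fingers, x, y, z, turn
```

Request:
{"method": "servo_tool", "body": {
  "rows": [
    {"x": 0, "y": 0, "z": -1.5, "turn": 6.9, "fingers": 0},
    {"x": 0, "y": 0, "z": -1.5, "turn": 6.9, "fingers": 0},
    {"x": 0, "y": 0, "z": -1.5, "turn": 6.9, "fingers": 0},
    {"x": 0, "y": 0, "z": -1.5, "turn": 6.9, "fingers": 0},
    {"x": 0, "y": 0, "z": 0, "turn": 0, "fingers": 0}
  ]
}}

```text
clock: 0.52
position: [212.8, -589.0, 294.4]
ee_rot: [0.068, 0.998, -0.003, 0.001]
contact_force: [0.4, -0.9, 0.9]
gripper_width: 25.5
```

Request:
{"method": "servo_tool", "body": {
  "rows": [
    {"x": -0.7, "y": 2.8, "z": 0, "turn": 0, "fingers": 0},
    {"x": -0.7, "y": 2.8, "z": 0, "turn": 0, "fingers": 0},
    {"x": -0.7, "y": 2.8, "z": 0, "turn": 0, "fingers": 0},
    {"x": -0.7, "y": 2.8, "z": 0, "turn": 0, "fingers": 0},
    {"x": -0.7, "y": 2.8, "z": 0, "turn": 0, "fingers": 0},
    {"x": -0.7, "y": 2.8, "z": 0, "turn": 0, "fingers": 0},
    {"x": -0.7, "y": 2.8, "z": 0, "turn": 0, "fingers": 0},
    {"x": -0.7, "y": 2.8, "z": 0, "turn": 0, "fingers": 0},
    {"x": -0.7, "y": 2.8, "z": 0, "turn": 0, "fingers": 0},
    {"x": -0.7, "y": 2.8, "z": 0, "turn": 0, "fingers": 0}
  ]
}}

```text
clock: 1.35
position: [319.2, -318.0, 290.1]
ee_rot: [0.066, 0.998, 0.001, -0.001]
contact_force: [0.8, 0.6, 0.2]
gripper_width: 0.2
```

Request:
{"method": "servo_tool", "body": {
  "rows": [
    {"x": -0.7, "y": 2.8, "z": 0, "turn": 0, "fingers": 0},
    {"x": -0.7, "y": 2.8, "z": 0, "turn": 0, "fingers": 0},
    {"x": -0.7, "y": 2.8, "z": 0, "turn": 0, "fingers": 0},
    {"x": -0.7, "y": 2.8, "z": 0, "turn": 0, "fingers": 0},
    {"x": -0.7, "y": 2.8, "z": 0, "turn": 0, "fingers": 0},
    {"x": -0.7, "y": 2.8, "z": 0, "turn": 0, "fingers": 0},
    {"x": -0.7, "y": 2.8, "z": 0, "turn": 0, "fingers": 0},
    {"x": -0.7, "y": 2.8, "z": 0, "turn": 0, "fingers": 0},
    {"x": -0.7, "y": 2.8, "z": 0, "turn": 0, "fingers": 0},
    {"x": 0, "y": 0, "z": 0, "turn": 0, "fingers": 0}
  ]
}}

```text
clock: 2.18
position: [416.7, -75.4, 290.2]
ee_rot: [0.064, 0.998, 0.0, -0.0]
contact_force: [-1.1, 0.0, 1.2]
gripper_width: -0.1
```

Request:
{"method": "servo_tool", "body": {
  "rows": [
    {"x": 0, "y": 1.4, "z": 3.0, "turn": 0, "fingers": 0},
    {"x": 0, "y": 1.3, "z": 3.0, "turn": 0, "fingers": 0},
    {"x": 0, "y": 0, "z": 3.0, "turn": 0, "fingers": 0},
    {"x": 0, "y": 0, "z": 3.0, "turn": 0, "fingers": 0},
    {"x": 0, "y": 0, "z": 3.0, "turn": 0, "fingers": 0},
    {"x": 0, "y": 0, "z": 3.0, "turn": 0, "fingers": 0},
    {"x": 0, "y": 0, "z": 2.2, "turn": 0, "fingers": 0},
    {"x": 0, "y": 0, "z": 1.6, "turn": 0, "fingers": 0},
    {"x": 0, "y": 0, "z": 0, "turn": 0, "fingers": 0}
  ]
}}

```text
clock: 2.93
position: [415.9, -52.7, 69.8]
ee_rot: [0.067, 0.998, -0.001, -0.004]
contact_force: [-0.7, -0.2, 0.4]
gripper_width: -0.0
```

```bash
python3 - <<'E'
from h import *
snap('scene','s1'); snap('top','t1')
E
```

```text
(no output)
```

View pics/s1.png

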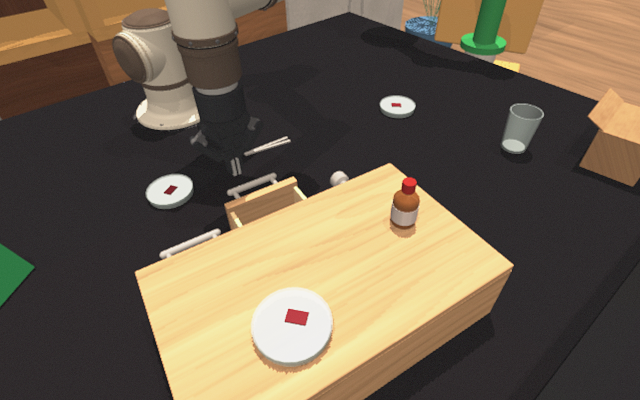

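View pics/t1.png

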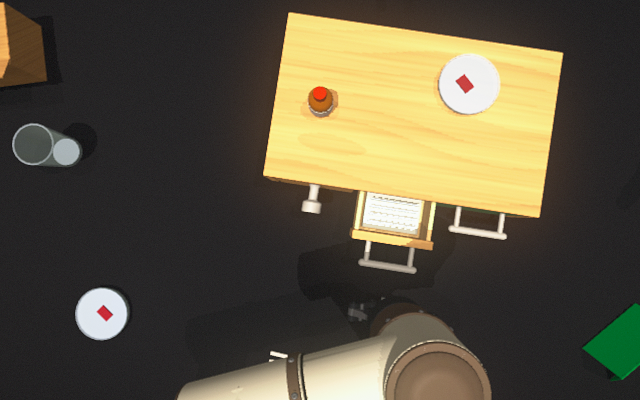

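Request:
{"method": "servo_tool", "body": {
  "rows": [
    {"x": -1.0, "y": 0.5, "z": 0, "turn": 0, "fingers": 0},
    {"x": -1.0, "y": 0, "z": 0, "turn": 0, "fingers": 0},
    {"x": -1.0, "y": 0, "z": 0, "turn": 0, "fingers": 0},
    {"x": -1.0, "y": 0, "z": 0, "turn": 0, "fingers": 0},
    {"x": -1.0, "y": 0, "z": 0, "turn": 0, "fingers": 0},
    {"x": -1.0, "y": 0, "z": 0, "turn": 0, "fingers": 0},
    {"x": -1.0, "y": 0, "z": 0, "turn": 0, "fingers": 0},
    {"x": -1.0, "y": 0, "z": 0, "turn": 0, "fingers": 0},
    {"x": -1.0, "y": 0, "z": 0, "turn": 0, "fingers": 0}
  ]
}}

```text
clock: 3.78
position: [509.8, -59.3, 73.1]
ee_rot: [0.068, 0.998, -0.0, -0.001]
contact_force: [-2.3, -1.5, 0.7]
gripper_width: 0.1
```

Request:
{"method": "servo_tool", "body": {
  "rows": [
    {"x": -0.8, "y": 0, "z": 0, "turn": 0, "fingers": 0},
    {"x": -0.6, "y": 0, "z": 0, "turn": 0, "fingers": 0},
    {"x": -0.4, "y": 0, "z": 0, "turn": 0, "fingers": 0},
    {"x": -0.2, "y": 0, "z": 0, "turn": 0, "fingers": 0},
    {"x": 0, "y": 0, "z": 0, "turn": 0, "fingers": 0}
  ]
}}

```text
clock: 4.2
position: [529.8, -61.5, 73.2]
ee_rot: [0.067, 0.998, 0.0, 0.0]
contact_force: [0.0, 0.0, 0.1]
gripper_width: -0.1
```

Request:
{"method": "servo_tool", "body": {
  "rows": [
    {"x": -0.2, "y": 0, "z": 0, "turn": 0, "fingers": 0},
    {"x": -0.2, "y": 0, "z": 0, "turn": 0, "fingers": 0},
    {"x": -0.1, "y": 0, "z": 0, "turn": 0, "fingers": 0}
  ]
}}

```text
clock: 4.45
position: [534.0, -62.1, 73.3]
ee_rot: [0.067, 0.998, 0.0, -0.0]
contact_force: [-2.6, -0.3, -1.3]
gripper_width: -0.1
```

```bash
python3 - <<'E'
from h import *
s=arm.read_state();print(s['position'],s['contact_force'])
snap('scene','s2'); snap('wrist','w2')
E
python3 -c "
import cv2
im=cv2.imread('pics/s2.png')[130:290,130:370]; cv2.imwrite('pics/s2c.png',cv2.resize(im,(780,520),interpolation=cv2.INTER_CUBIC))"
```

```text
[533.97177339 -62.09952228  73.28258261] [-2.62903743 -0.27852351 -1.27400088]
```

View pics/s2c.png

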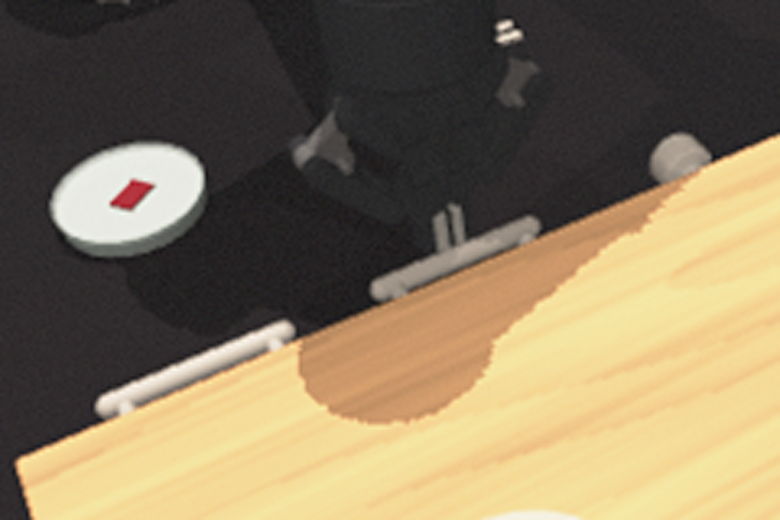

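View pics/w2.png

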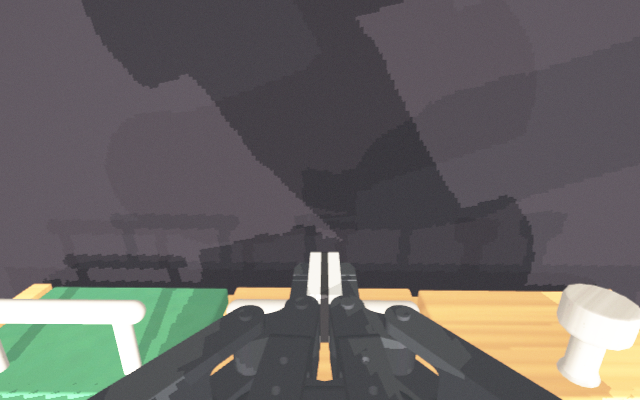

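The scene crop shows the middle bar almost in line with the third drawer's bar. The wrist view shows the fingers on the bar and the knob at right (600,310). There's still a little way to push, so I'll continue in small steps.

Request:
{"method": "servo_tool", "body": {
  "rows": [
    {"x": -0.1, "y": 0, "z": 0, "turn": 0, "fingers": 0},
    {"x": -0.1, "y": 0, "z": 0, "turn": 0, "fingers": 0},
    {"x": 0, "y": 0, "z": 0, "turn": 0, "fingers": 0}
  ]
}}

```text
clock: 4.8
position: [535.3, -62.4, 73.2]
ee_rot: [0.068, 0.998, 0.0, -0.001]
contact_force: [-3.8, 2.2, 1.1]
gripper_width: 0.3
```

Request:
{"method": "servo_tool", "body": {
  "rows": [
    {"x": -0.1, "y": 0, "z": 0, "turn": 0, "fingers": 0},
    {"x": -0.1, "y": 0, "z": 0, "turn": 0, "fingers": 0},
    {"x": 0, "y": 0, "z": 0, "turn": 0, "fingers": 0}
  ]
}}

```text
clock: 5.05
position: [535.4, -62.5, 73.1]
ee_rot: [0.068, 0.998, -0.0, -0.003]
contact_force: [-7.3, 3.8, 4.3]
gripper_width: -0.2
```

Request:
{"method": "servo_tool", "body": {
  "rows": [
    {"x": -0.1, "y": 0, "z": 0, "turn": 0, "fingers": 0},
    {"x": 0, "y": 0, "z": 0, "turn": 0, "fingers": 0}
  ]
}}

```text
clock: 5.22
position: [535.4, -62.6, 73.0]
ee_rot: [0.068, 0.998, -0.0, -0.004]
contact_force: [-10.8, 5.1, 6.2]
gripper_width: 0.1
```

Request:
{"method": "servo_tool", "body": {
  "rows": [
    {"x": 0.5, "y": 0, "z": 0, "turn": 0, "fingers": 0},
    {"x": 2.0, "y": 0, "z": 0, "turn": 0, "fingers": 0},
    {"x": 3.0, "y": 0, "z": 0, "turn": 0, "fingers": 0},
    {"x": 2.5, "y": 0, "z": -3.0, "turn": 0, "fingers": 0},
    {"x": 0, "y": 2.0, "z": -3.0, "turn": 0, "fingers": 6},
    {"x": 0, "y": 2.6, "z": -3.0, "turn": 0, "fingers": 6},
    {"x": 0, "y": 2.6, "z": -2.5, "turn": 0, "fingers": 6},
    {"x": 0, "y": 2.6, "z": 0, "turn": 0, "fingers": 6},
    {"x": 0, "y": 2.6, "z": 0, "turn": 0, "fingers": 6},
    {"x": 0, "y": 0, "z": 0, "turn": 0, "fingers": 6}
  ]
}}

```text
clock: 6.05
position: [479.0, 74.4, 189.9]
ee_rot: [0.065, 0.998, 0.002, 0.003]
contact_force: [0.2, 0.6, -0.5]
gripper_width: 60.0
```

```bash
python3 - <<'E'
from h import *
s=arm.read_state();print(s['position'],s['contact_force'],s['gripper_width'],s['ee_rot'])
snap('top','t3'); snap('wrist','w3')
E
```

```text
[478.99378719  74.40084497 189.94218201] [ 0.20752509  0.63276117 -0.49306677] 59.97916654103719 [0.06538641 0.99785343 0.00153815 0.00328267]
```

View pics/t3.png

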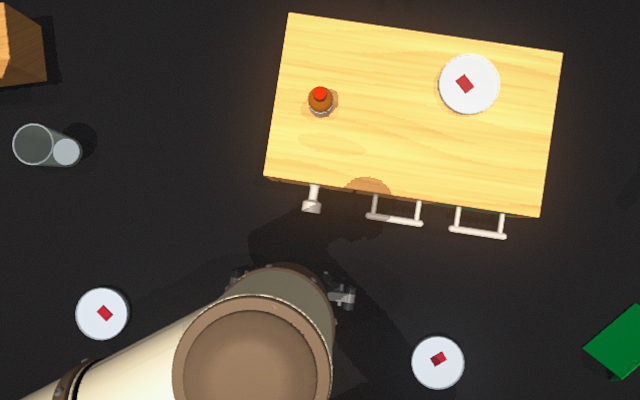

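View pics/w3.png

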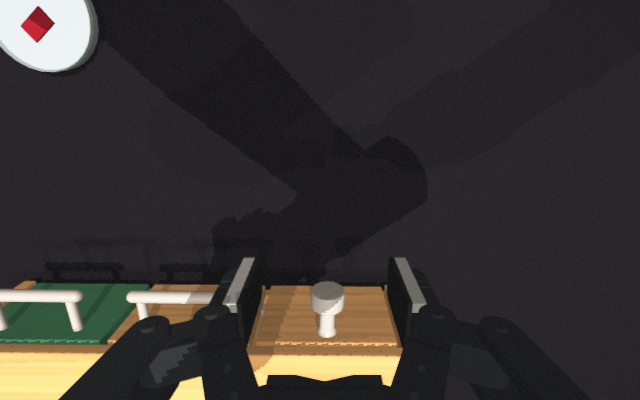

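```bash
python3 - <<'E'
from h import *
X=np.array([.9908,-.1356]);Y=np.array([.1356,.9908])
for u,v in [(380,217),(395,219),(410,221),(462,230),(478,233),(494,235),(312,205),(312,208),(312,202)]:
    p=P('t3',u,v); print(u,v,p,(X@p[:2]).round(1),(Y@p[:2]).round(1))
im=cv2.imread('pics/t3.png')[170:250,260:520]; cv2.imwrite('pics/t3c.png',cv2.resize(im,(780,240),interpolation=cv2.INTER_CUBIC))
im=cv2.imread('pics/t3.png')[170:230,280:350]; cv2.imwrite('pics/t3k.png',cv2.resize(im,(700,600),interpolation=cv2.INTER_CUBIC))
p=np.array([479.0,74.4]); print(X@p,Y@p)
E
```

```text
380 217 [554.5 -43.5  90.4] 555.3 32.1
395 219 [551.6 -66.6  90.7] 555.6 8.8
410 221 [548.6 -89.8  89.7] 555.7 -14.6
462 230 [ 535.4 -169.5   90.3] 553.5 -95.3
478 233 [ 531.  -193.9   90.5] 552.4 -120.1
494 235 [ 528.1 -218.6   90.1] 552.9 -145.0
312 205 [572.1  61.1  99.8] 558.6 138.1
312 208 [567.5  61.1  99.8] 554.0 137.5
312 202 [576.7  61.2  97.8] 563.1 138.8
464.50456 138.66792
```

View pics/t3c.png

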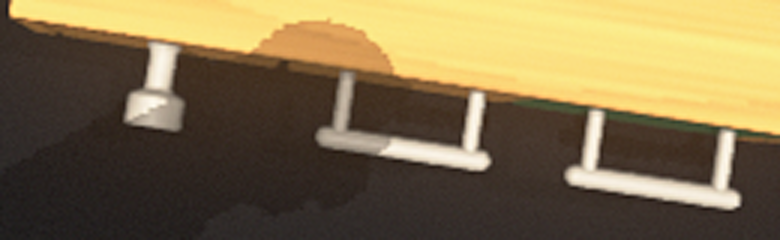

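View pics/t3k.png

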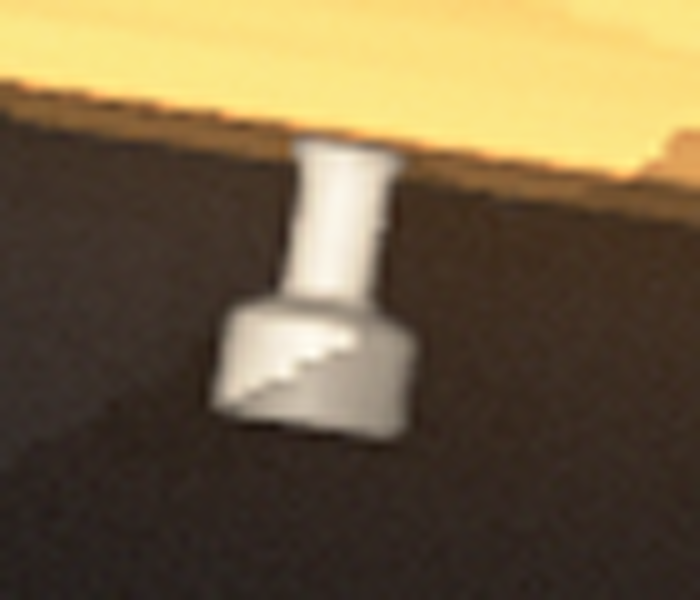

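The crop shows the middle drawer's bar in line with the third drawer's (555.5 against 553 mm into the chest), so that drawer is shut. The knob head's centre is at about (311.5,206.5).

Request:
{"method": "servo_tool", "body": {
  "rows": [
    {"x": -2.5, "y": 0, "z": 0, "turn": 0, "fingers": 6},
    {"x": -2.5, "y": 0, "z": 0, "turn": 0, "fingers": 6},
    {"x": -2.5, "y": 0, "z": 0, "turn": 0, "fingers": 6},
    {"x": -1.6, "y": 0, "z": 1.5, "turn": 0, "fingers": 6},
    {"x": 0, "y": 0, "z": 2.0, "turn": 0, "fingers": 6},
    {"x": 0, "y": 0, "z": 2.0, "turn": 0, "fingers": 6},
    {"x": 0, "y": 0, "z": 0, "turn": 0, "fingers": 6}
  ]
}}

```text
clock: 6.73
position: [564.2, 56.6, 128.9]
ee_rot: [0.069, 0.998, -0.001, -0.004]
contact_force: [-1.3, -0.7, -0.9]
gripper_width: 60.1
```

```bash
python3 - <<'E'
from h import *
s=arm.read_state();print(s['position'],s['contact_force'],s['gripper_width'],s['ee_rot'])
X=np.array([.9908,-.1356]);Y=np.array([.1356,.9908]);p=s['position'][:2];print(X@p,Y@p)
snap('wrist','w4')
E
```

```text
[564.23689605  56.56507471 128.91583268] [-1.27190493 -0.74416772 -0.89738498] 60.122294218723326 [ 0.06877581  0.9976237  -0.00130714 -0.00389023]
551.3756924783459 132.55519913034558
```

View pics/w4.png

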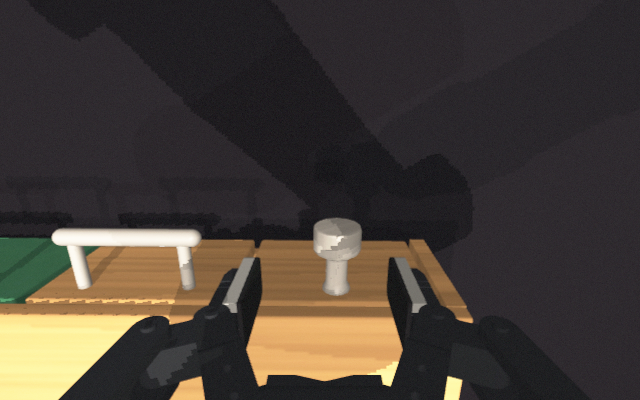

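Request:
{"method": "servo_tool", "body": {
  "rows": [
    {"x": -0.4, "y": 0.6, "z": 0, "turn": 0, "fingers": 6},
    {"x": 0, "y": 0, "z": 2.0, "turn": 0, "fingers": 6},
    {"x": 0, "y": 0, "z": 2.0, "turn": 0, "fingers": 6},
    {"x": 0, "y": 0, "z": 1.5, "turn": 0, "fingers": 6},
    {"x": 0, "y": 0, "z": 0.8, "turn": 0, "fingers": 6},
    {"x": 0, "y": 0, "z": 0, "turn": 0, "fingers": 6}
  ]
}}

```text
clock: 7.28
position: [571.4, 64.0, 70.0]
ee_rot: [0.067, 0.998, -0.0, -0.0]
contact_force: [0.0, -0.3, -0.0]
gripper_width: 60.1
```

```bash
python3 - <<'E'
from h import *
s=arm.read_state();print(s['position'],s['contact_force'],s['gripper_width'],s['ee_rot'])
X=np.array([.9908,-.1356]);Y=np.array([.1356,.9908]);p=s['position'][:2];print(X@p,Y@p)
snap('wrist','w5');snap('scene','s5')
im=cv2.imread('pics/s5.png')[100:260,220:460]; cv2.imwrite('pics/s5c.png',cv2.resize(im,(780,520),interpolation=cv2.INTER_CUBIC))
E
```

```text
[571.42182291  63.96403673  69.97705362] [ 0.01888107 -0.29453639 -0.00343329] 60.08108502259458 [ 6.72910999e-02  9.97733316e-01 -2.22091871e-04 -2.98701879e-04]
557.4912187610835 140.86036677875398
```

View pics/w5.png

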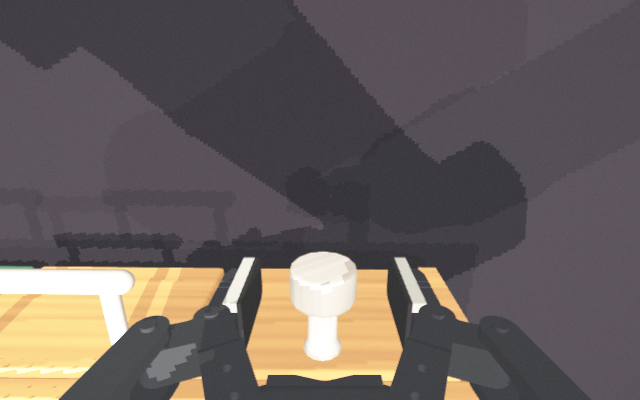

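View pics/s5c.png

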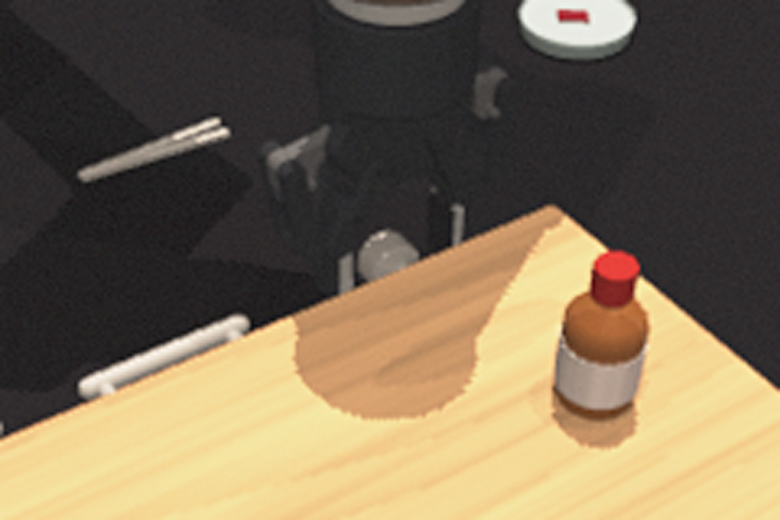

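The knob sits midway between the pads in the wrist view (323 against 325). I'll lower slightly and close.

Request:
{"method": "servo_tool", "body": {
  "rows": [
    {"x": 0, "y": -0.1, "z": 0.4, "turn": 0, "fingers": 6},
    {"x": 0, "y": 0, "z": 0, "turn": 0, "fingers": 2},
    {"x": 0, "y": 0, "z": 0, "turn": 0, "fingers": 2},
    {"x": 0, "y": 0, "z": 0, "turn": 0, "fingers": 2},
    {"x": 0, "y": 0, "z": 0, "turn": 0, "fingers": 2},
    {"x": 0, "y": 0, "z": 0, "turn": 0, "fingers": 2},
    {"x": 0, "y": 0, "z": 0, "turn": 0, "fingers": 2}
  ]
}}

```text
clock: 7.97
position: [571.6, 63.3, 67.2]
ee_rot: [0.067, 0.998, 0.0, 0.001]
contact_force: [-2.1, 2.2, 6.5]
gripper_width: 28.0
```

Request:
{"method": "servo_tool", "body": {
  "rows": [
    {"x": 0.5, "y": 0, "z": 0, "turn": 0, "fingers": 2},
    {"x": 0.7, "y": 0, "z": 0, "turn": 0, "fingers": 2},
    {"x": 0.8, "y": 0, "z": 0, "turn": 0, "fingers": 2},
    {"x": 0, "y": 0, "z": 0, "turn": 0, "fingers": 2}
  ]
}}

```text
clock: 8.3
position: [550.7, 66.4, 67.2]
ee_rot: [0.067, 0.998, 0.001, 0.001]
contact_force: [0.4, 4.0, 5.8]
gripper_width: 27.9
```

Past the 5 mm interlock with low force and the grip is holding, so I'll keep pulling.

Request:
{"method": "servo_tool", "body": {
  "rows": [
    {"x": 0.8, "y": 0, "z": 0, "turn": 0, "fingers": 2},
    {"x": 1.0, "y": 0, "z": 0, "turn": 0, "fingers": 2},
    {"x": 1.0, "y": 0, "z": 0, "turn": 0, "fingers": 2},
    {"x": 1.0, "y": 0, "z": 0, "turn": 0, "fingers": 2},
    {"x": 1.0, "y": 0, "z": 0, "turn": 0, "fingers": 2},
    {"x": 1.0, "y": 0, "z": 0, "turn": 0, "fingers": 2},
    {"x": 0.8, "y": 0, "z": 0, "turn": 0, "fingers": 2},
    {"x": 0.5, "y": 0, "z": 0, "turn": 0, "fingers": 2},
    {"x": 0, "y": 0, "z": 0, "turn": 0, "fingers": 2}
  ]
}}

```text
clock: 9.05
position: [480.6, 76.6, 67.2]
ee_rot: [0.067, 0.998, 0.001, 0.001]
contact_force: [-0.9, 6.5, 6.9]
gripper_width: 28.1
```

```bash
python3 - <<'E'
from h import *
s=arm.read_state();print(s['position'],s['contact_force'],s['gripper_width'])
snap('scene','s6')
E
```

```text
[480.60454789  76.63620251  67.18982822] [-0.9011486   6.45759191  6.92926758] 28.091816054953743
```

View pics/s6.png

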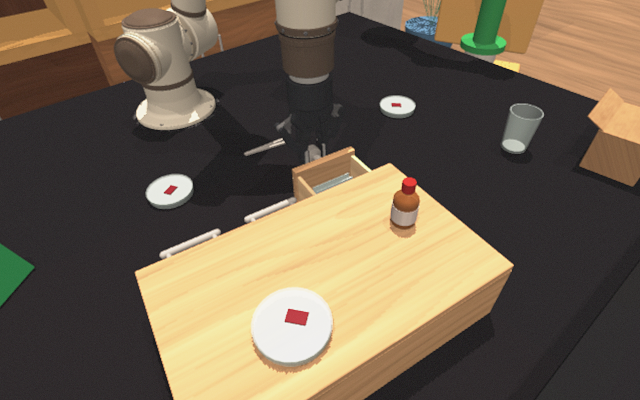

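The knob drawer is out about 92 mm, with the other two shut. I'll release it, go straight up and back off.

Request:
{"method": "servo_tool", "body": {
  "rows": [
    {"x": 0, "y": 0, "z": 0, "turn": 0, "fingers": 6},
    {"x": 0, "y": 0, "z": 0, "turn": 0, "fingers": 6},
    {"x": 0, "y": 0, "z": 0, "turn": 0, "fingers": 6},
    {"x": 0, "y": 0, "z": 0, "turn": 0, "fingers": 6},
    {"x": 0, "y": 0, "z": -1.0, "turn": 0, "fingers": 6},
    {"x": 0, "y": 0, "z": -2.0, "turn": 0, "fingers": 6},
    {"x": 0, "y": 0, "z": -3.0, "turn": 0, "fingers": 6},
    {"x": 0, "y": 0, "z": -3.0, "turn": 0, "fingers": 6},
    {"x": 0, "y": 0, "z": -3.0, "turn": 0, "fingers": 6},
    {"x": 0, "y": 0, "z": -3.0, "turn": 0, "fingers": 6}
  ]
}}

```text
clock: 9.93
position: [480.1, 74.5, 217.1]
ee_rot: [0.068, 0.998, -0.0, -0.001]
contact_force: [0.7, 1.1, 0.6]
gripper_width: 60.0
```

Request:
{"method": "servo_tool", "body": {
  "rows": [
    {"x": 2, "y": 0, "z": -1, "turn": 0, "fingers": 6},
    {"x": 2, "y": 0, "z": -1, "turn": 0, "fingers": 6},
    {"x": 2, "y": 0, "z": -1, "turn": 0, "fingers": 6},
    {"x": 2, "y": 0, "z": 0, "turn": 0, "fingers": 6},
    {"x": 0, "y": 0, "z": 0, "turn": 0, "fingers": 6},
    {"x": 0, "y": 0, "z": 0, "turn": 0, "fingers": 6}
  ]
}}

```text
clock: 10.43
position: [400.8, 85.5, 246.2]
ee_rot: [0.067, 0.998, -0.0, -0.0]
contact_force: [0.9, 0.0, -0.1]
gripper_width: 59.6
```

```bash
python3 - <<'E'
from h import *
s=arm.read_state();print(s['position'],s['contact_force'],s['gripper_width'])
snap('scene','s7');snap('top','t7')
E
```

```text
[400.79912903  85.52598048 246.22195406] [ 0.87425193  0.03020723 -0.13769892] 59.61255628105573
```

View pics/t7.png

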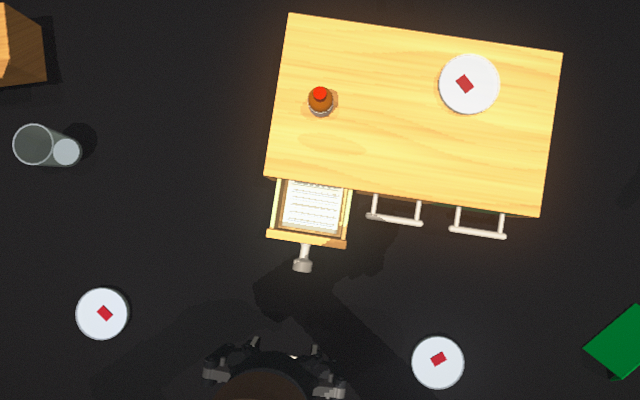

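View pics/s7.png

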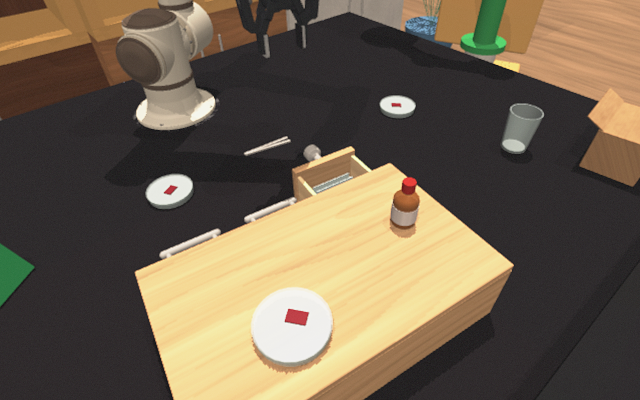

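The knob moved from row 207 to row 265 in the top view, about 90 mm. The middle bar hasn't moved, at (369,216)–(421,223), and the gripper is clear of everything.

```bash
python3 -c "
from bench import arm
print(arm.job_done())"
```

```text
the job is handed in; nothing more can be done
None
```

The job is done and handed in at about 10.5 s. I pushed the open middle drawer shut, then pinched the round knob from above, pulled that drawer out about 90 mm of its 110 mm, and let go.

- **Middle drawer:** I pushed its bar with closed fingers until it stopped moving and the force rose to about 13 N. Its bar measured about 2.5 mm deeper into the chest than the third drawer's. That is about the camera's accuracy, so I take it as fully shut.
- **Knob drawer:** The grip held throughout at a 28 mm opening, slightly under the 30 mm head. The pull went past the interlock with little force.
- **Last pictures:** The knob drawer was still out and the other two shut. The bottle and dishes had not moved, and the gripper was well clear with the force reading near zero.
- **Checks:** None failed. The highest force at the end of any move was about 13 N, with the limits at 40 N and 120 N.

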